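# Lower a bottle into the warmer and hold the lever at the third click

### The arm

A 6-joint arm with a two-finger parallel gripper is mounted at the origin on a cart in front of the work surface, level with it; the furniture and walls round the work are solid. World frame = base frame: x ahead of the robot, y to its left, z up, the work surface at z = 0. Lengths are in m, angles in rad, forces in N, time in s.
With the tool pointing down it reaches from about 0.35 to 0.875 m from the base axis. Payload 4.2 kg.
Tool frame: the origin (TCP) lies midway between the tips of the shut fingers; the grasp point (between the pads) lies 19 mm behind it; z points along the fingers, y is the line along which they close (so a half turn about z gives the same grasp; the last joint's range is limited). The gripper opens to 87 mm and grips with 3 to 60 N. Pads are 19 mm wide; open, the fingers measure 117 mm over their backs; the gripper's body (75 mm by 190 mm) begins 51 mm behind the grasp point.
Start: joints at [-0.861, 0.385, 0.008, 0, -1.194, -0.259], TCP at [0.272, -0.563, 0.223] pointing down, gripper open.
Joint ranges: [-3.14, 3.14], [-1.21, 2.06], [-1.07, 1.41], [-3.16, 2.05], [-2.99, -0.16], [-3.1, 3.1]. Speed limits (rad/s): [2.79, 2.79, 3.14, 3.14, 3.14, 3.14].

### API

Orientations are given as a unit quaternion [x, y, z, w].
In Python, from station import manip gives the robot as it stands.
- The arm moves only by the tool drive_effector, called after ">>>" as name(argument=value, ...) on one line, values as JSON. Schema: {"type":"object","properties":{"motion":{"type":"array","items":{"type":"array","items":{"type":"array","items":{"type":"number"},"minItems":7,"maxItems":7},"minItems":1,"maxItems":10},"minItems":1,"maxItems":1},"only":{"type":"string"},"quiet":{"type":"boolean"},"lines":{"type":"string"}},"required":["motion"],"additionalProperties":false}. motion is a list that holds a single list of rows (three levels of brackets), with 1 to 10 rows, each of 7 numbers: dx, dy, dz in normalised numbers (1 is 1000 mm), then a rotation vector rx, ry, rz in a scale on which 1.0 is pi/2 rad, then the finger opening in m; each row shifts and turns the commanded pose from where the row before left it, along the tool's axes as they then stand; what a row does not reach is not made up. A row lasts 1/10 s, in which the tool goes at most 0.05 m and 0.15 rad, less where a joint would pass 70% of its speed; a pose out of reach is approached as far as the arm can. The fingers move at their own pace and stop on an object; the grip force is fixed at half the most. Time passes only in rows, so rows that do not move let the fingers close. The tool returns the time, the measured TCP pose, the force, the opening and the grip force at its end. only (a regular expression) keeps the lines of the reply that match it, lines (a string "A,B") keeps lines A to B, and quiet returns only ok. A shift or turn number past 1, either way, is cut back to 1. Input that does not fit is refused with a message, and nothing moves.
- manip.read_state(): the state, without advancing time (a new reading comes with each control period).
- manip.camera(name): name is "side" or "top"; returns the picture (480x640x3 uint8, blue, green, red); there is no depth.
- manip.calibration(name): a dict with "intrinsics" (3x3 intrinsics, pixels), "T" (4x4, takes a point from camera to world coordinates). Camera axes: x right, y down, z forward; pixel columns grow to the right and rows downward; lengths in m; the calibration is good to about 2 mm. A picture is of the moment at which its call begins. calibration takes no time and is no camera call.
- manip.finish_job(): hands the job in; it is judged then, once.
The state is a dict: "clock": time; "joint_pos": joint angles; "dq": joint speeds; "joint_efforts": joint torques, N m; "position": TCP position; "eef_rot": TCP orientation; "wrist_force": force on the tool from outside, world axes, zero at the start; "ft_torque": the same for the moment, N m; "finger_gap": finger opening in m; "finger_force": force on a finger pad.
Only numpy, scipy, OpenCV 4.12 (cv2) and the standard library are available. Lean on these libraries where they do the work, as an engineer would, in place of code of your own. Each camera call takes 0.05 s, during which the arm holds its last target. There are 200 camera calls.

### The job

Stand the small brown bottle upright in the middle of the warmer's round metal seat and let go of it. Then press the warmer's orange lever pad down, past the first and second clicks to the third at the bottom, so that the bottle is lowered into the well, and finish while still holding the lever down there with the fingers, because it springs back. Leave the other things on the counter where they stand.

Things in the scene. Friction and masses are not known exactly. Their poses are not given: they have to be found in the camera images.
- bottle: Small brown glass bottle with a black screw cap and a teal label, the only such bottle: 28 mm in diameter, 66 mm tall with the cap (cap about 20 mm in diameter, above 45 mm; the body is straight below that), about 40 g, loose, standing. Origin: centre of its underside; z up.
- warmer: White bottle warmer, fixed; place and yaw vary. Footprint 88 x 196 mm. Origin at counter level under the middle of its square well, z up. Well: 60 x 60 mm inside, 84 x 84 mm outside, rim 70 mm above the counter. A lower lever shell, 56 mm high, continues from the well to y = +146 mm; the lever stem rises from it at x = 0, y = +110 mm.
- seat (a point): Centre of the top face of the lift's round steel seat, 36 mm in diameter, which stands alone in the middle of the well (12 mm free all round) and goes down with the lever. 75 mm above the counter with the lever up (5 mm above the well's rim), 39 mm at the third click. Axes as the warmer's.
- lever: Orange square lever pad, 36 x 36 x 10 mm, on an upright stem with three orange rings, beside the well at the warmer's y = +110 mm. Origin: centre of its flat top face, 112 mm above the counter with the lever up, 76 mm at the third click; z up. It moves straight down; the seat is part of it.
- travel (a joint): Travel of lever and seat downwards, m: 0 up (at rest), clicks at 0.012, 0.024 and 0.036, stop at 0.038. A spring returns it from everywhere, clicks included: it needs up to about 9 N before the first click, 11 N before the second, 13 N before the third, and pushes back with about 10 N at the third.
- shaker: Clear salt shaker with a grey top, on the open part of the counter (its twin at the back is fixed), 44 mm in diameter, 90 mm tall, loose bystander. Origin: centre of its underside.
- tub: Small white creamer tub with a silver foil lid, 41 mm wide, 27 mm tall, loose bystander. Origin: centre of its underside.
- pod: White brew pod, 51 mm wide, 43 mm tall, loose bystander. Origin: centre of its underside.
- box: Matchbox, 35 x 52 x 15 mm, loose bystander. Origin: centre of its underside.
- candle: Tea light in a metal cup, 38 mm wide, 15 mm tall, loose bystander. Origin: centre of its underside.

How it is judged:
By the outcome, as a careful person would: the job done as asked, in the order asked, and still so for the second after the job is handed in, while the arm keeps its last pose, push and grip.
It also fails if it takes over 51 s, if anything falls off the work surface, if the arm or the gripper's body presses on something with over 40 N, if the wrist force passes 120 N, or if a joint passes its speed limit or range.

## Working session

There is one attempt and no reset: what is moved stays moved. The work goes in short steps, Python scripts to look and compute and a tool call to move; the robot and the scene stay as the last step left them, time stands still between calls to the robot, and variables do not carry over. Pictures are saved under pics/ and viewed, at most 10 in all, crops included, and the job is handed in when it is done.

```bash
ls; mkdir -p pics; python3 - <<'E'
from station import manip
import cv2,numpy as np
np.set_printoptions(precision=4,suppress=True)
for n in("top","side"):
    cv2.imwrite(f"pics/{n}0.png",manip.camera(n)); c=manip.calibration(n); print(n,c["intrinsics"],c["T"])
print(manip.read_state())
E
```

```text
pics
station.py
top [[584.7453   0.     315.7028]
 [  0.     584.7453 240.9486]
 [  0.       0.       1.    ]] [[-0.1915 -0.8335  0.5183 -0.2281]
 [-0.9815  0.1662 -0.0955  0.1262]
 [-0.0066 -0.5269 -0.8499  1.2708]
 [ 0.      0.      0.      1.    ]]
side [[546.2214   0.     322.032 ]
 [  0.     546.2214 237.4334]
 [  0.       0.       1.    ]] [[ 0.9564 -0.1495  0.2508  0.1594]
 [-0.2915 -0.5352  0.7928 -1.0646]
 [ 0.0156 -0.8314 -0.5555  0.8584]
 [ 0.      0.      0.      1.    ]]
{'clock': 0.1, 'joint_pos': array([-0.8614,  0.3855,  0.0068, -0.0004, -1.194 , -0.2586]), 'dq': array([ 0.0008, -0.0008,  0.0039,  0.0013, -0.0008, -0.    ]), 'joint_efforts': array([ -0.0004, -39.169 ,  18.7935,   4.2319,   0.0135,  -0.0001]), 'position': array([ 0.2721, -0.5621,  0.2216]), 'eef_rot': array([-0.2234,  0.9747,  0.001 , -0.0003]), 'wrist_force': array([ 0.321 ,  0.4259, -0.769 ]), 'ft_torque': array([-0.0032, -0.0601, -0.0471]), 'finger_force': 0.0, 'finger_gap': 0.0870443148199612}
```

View pics/top0.png

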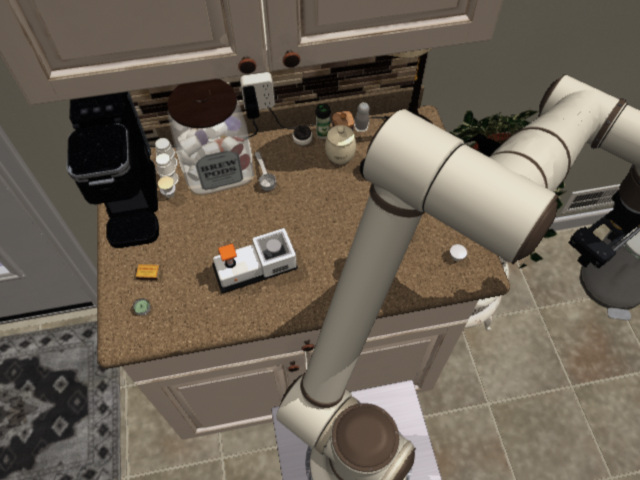

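View pics/side0.png

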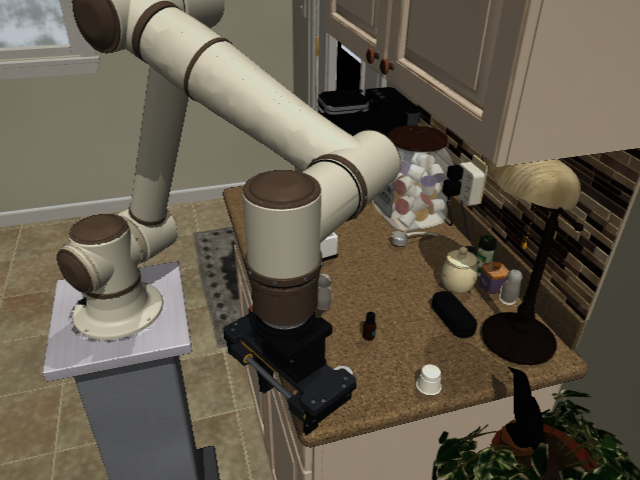

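The top view shows the warmer, with its pad at (228,252) and seat at (273,246), the matchbox (147,271), candle (141,307) and pod (458,253). The side view shows the bottle at (370,326), the pod at (429,378), and the shaker partly hidden at (324,292). I'll zoom in on the warmer and the bottle.

```bash
cat > h.py <<'E'
import numpy as np,cv2
from station import manip
np.set_printoptions(precision=4,suppress=True)
def pt(n,u,v,z):
    c=manip.calibration(n);K=c["intrinsics"];T=c["T"]
    d=T[:3,:3]@np.linalg.solve(K,[u,v,1]);o=T[:3,3]
    return o+d*(z-o[2])/d[2]
def px(n,p):
    c=manip.calibration(n);T=np.linalg.inv(c["T"]);q=c["intrinsics"]@(T[:3,:3]@p+T[:3,3]);return q[:2]/q[2]
E
python3 - <<'E'
import cv2,numpy as np
a=cv2.imread("pics/top0.png")[225:295,205:305];b=cv2.imread("pics/side0.png")[270:400,300:450]
a=cv2.resize(a,None,fx=6,fy=6,interpolation=cv2.INTER_CUBIC) #600x420
cv2.imwrite("pics/a.png",a)
cv2.imwrite("pics/b.png",cv2.resize(b,None,fx=4,fy=4,interpolation=cv2.INTER_CUBIC))
E
```

```text
(no output)
```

View pics/a.png

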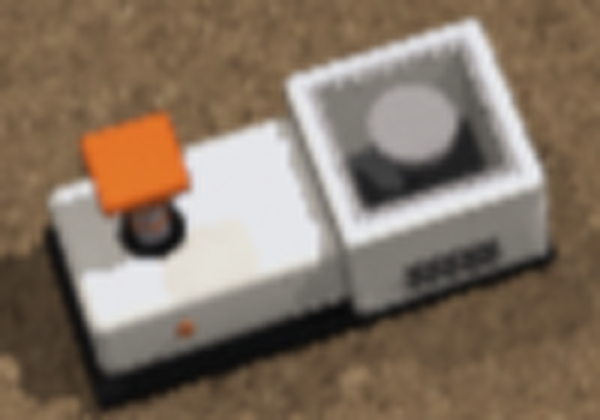

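View pics/b.png

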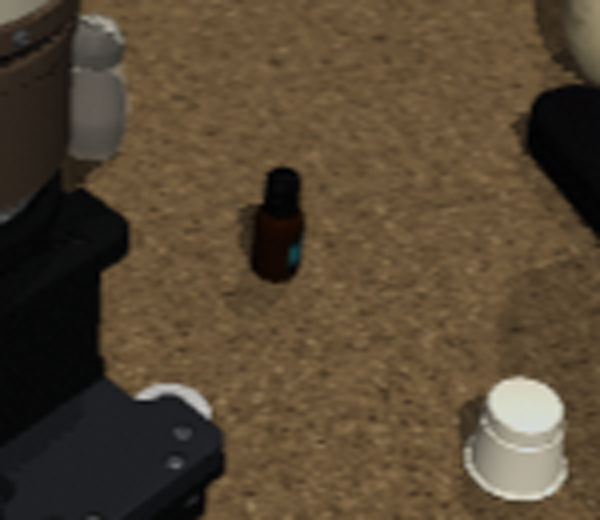

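```bash
python3 - <<'E'
from h import *
A=lambda u,v:((u+.5)/6-.5+205,(v+.5)/6-.5+225); B=lambda u,v:((u+.5)/4-.5+300,(v+.5)/4-.5+270)
print("seat",pt("top",*A(413,123),.075))
pad=[(82,137),(165,113),(188,180),(105,206)]
P=np.array([pt("top",*A(*q),.112) for q in pad]);print("pad",P.mean(0),np.linalg.norm(np.diff(P,axis=0),axis=1))
R=np.array([pt("top",*A(*q),.070) for q in [(288,77),(473,22),(545,180),(352,243)]]);print("rim",R.mean(0),np.linalg.norm(np.diff(R,axis=0),axis=1))
d=R[1]-R[0];e=R[2]-R[3];print("yaws", [np.degrees(np.arctan2(x[1],x[0])) for x in(d,e,R[3]-R[0],R[2]-R[1],P[1]-P[0],P[2]-P[3])])
d=P.mean(0)-R.mean(0);print(d,np.linalg.norm(d[:2]),np.degrees(np.arctan2(d[1],d[0])))
print("bottle base",pt("side",*B(276,266),0),"cap",pt("side",*B(283,175),.066))
print("pod",pt("side",*B(526,405),.043),"tub",pt("side",*B(175,405),.027),"shaker",pt("side",*B(98,28),.09))
E
```

```text
seat [0.5095 0.0935 0.075 ]
pad [0.4917 0.202  0.112 ] [0.0331 0.0322 0.0329]
rim [0.5096 0.0933 0.07  ] [0.0786 0.081  0.0805]
yaws [np.float64(-81.55650745660155), np.float64(-80.37239960725114), np.float64(-170.083426039795), np.float64(-168.71762159984718), np.float64(-82.06844422538185), np.float64(-80.79773502560437)]
[-0.0179  0.1088  0.042 ] 0.11024504916680851 99.36431639940778
bottle base [ 0.5315 -0.2466  0.    ] cap [ 0.5317 -0.2451  0.066 ]
pod [ 0.5968 -0.4129  0.043 ] tub [ 0.4354 -0.3509  0.027 ] shaker [ 0.4638 -0.1235  0.09  ]
```

Seat, rim and pad agree: warmer at (0.5095, 0.0934), yaw about 9.2°, and the pad is 110.2 mm from the well. The bottle's base and cap rays agree at (0.5316, −0.2458). I'll move above the bottle, then turn the gripper so its body stays clear of the shaker.

Careful with the scale: turns go in shares of pi/2 rad. That gives: 0.14 rad / 1.5708 = 0.0891.

>>> drive_effector(motion=[[[-0.0413,0.0191,0,0,0,0,0.087],[-0.0413,0.0191,0,0,0,0,0.087],[-0.0413,0.0191,0,0,0,0,0.087],[-0.0413,0.0191,0,0,0,0,0.087],[-0.0413,0.0191,0,0,0,0,0.087],[-0.0413,0.0191,0,0,0,0,0.087],[-0.0413,0.0191,0,0,0,0,0.087],[-0.0413,0.0191,0,0,0,0,0.087],[-0.0413,0.0191,0,0,0,0,0.087],[0,0,0,0,0,0.0891,0.087]]])

```text
clock: 1.1
position: [0.5348, -0.2421, 0.2217]
eef_rot: [-0.156, 0.988, 0.0, 0.0]
wrist_force: [-0.9, -0.3, -0.4]
finger_gap: 0.0872
finger_force: 0.0
```

>>> drive_effector(motion=[[[0,0,0,0,0,0.0891,0.087],[0,0,0,0,0,0.0891,0.087],[0,0,0,0,0,0.0891,0.087],[0,0,0,0,0,0.0891,0.087],[0,0,0,0,0,0.0891,0.087],[0,0,0,0,0,0.0891,0.087],[0,0,0,0,0,0,0.087],[0,0,0,0,0,0,0.087]]])

```text
clock: 1.9
position: [0.5318, -0.2458, 0.2222]
eef_rot: [0.26, 0.966, 0.0, -0.0]
wrist_force: [-0.7, -0.2, -0.9]
finger_gap: 0.0868
finger_force: 0.0
```

```bash
cat >> h.py <<'E'
from scipy.spatial.transform import Rotation as Ro
def delta(x,y,z):
    s=manip.read_state();R=Ro.from_quat(s["eef_rot"]).as_matrix()
    print("at",s["position"],"toolx",R[:,0],"tooly",R[:,1],"z",R[:,2]);print("move",R.T@(np.array([x,y,z])-s["position"]),"F",s["wrist_force"],"gap",s["finger_gap"])
E
python3 - <<'E'
from h import *
delta(.5316,-.2458,.016)
cv2.imwrite("pics/t1.png",manip.camera("top")[200:380,260:500].repeat(3,0).repeat(3,1))
cv2.imwrite("pics/s1.png",manip.camera("side")[180:400,230:490].repeat(2,0).repeat(2,1))
E
```

```text
at [ 0.5318 -0.2458  0.2222] toolx [-0.8647  0.5023  0.0007] tooly [ 0.5023  0.8647 -0.0001] z [-0.0007  0.0002 -1.    ]
move [ 0.     -0.0001  0.2062] F [-0.7063 -0.23   -0.8998] gap 0.08682397013618066
```

View pics/s1.png

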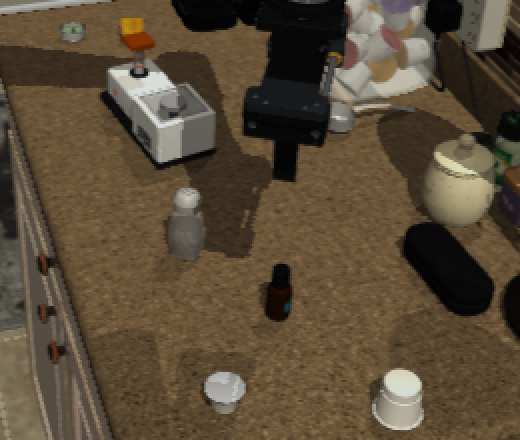

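The gripper is centred above the bottle. The shaker at (186,225) in the crop and the tub at (225,392) are clear. I'll descend and grip.

>>> drive_effector(motion=[[[0,0,0.04,0,0,0,0.087],[0,0,0.04,0,0,0,0.087],[0,0,0.04,0,0,0,0.087],[0,0,0.04,0,0,0,0.087],[0,0,0.03,0,0,0,0.087],[0,0,0.016,0,0,0,0.087],[0,0,0,0,0,0,0.087],[0,0,0,0,0,0,0.04],[0,0,0,0,0,0,0.04],[0,0,0,0,0,0,0.04]]])

```text
clock: 3.0
position: [0.533, -0.2461, 0.0181]
eef_rot: [0.261, 0.965, 0.0, 0.001]
wrist_force: [-0.1, -0.1, -0.0]
finger_gap: 0.0706
finger_force: 0.0
```

```bash
python3 - <<'E'
from h import *
delta(.5316,-.2458,.016)
print("seat side",pt("side",230+172/2,180+104/2,.075),"shaker",pt("side",230+187/2,180+190/2,.09))
E
```

```text
at [ 0.533  -0.2461  0.0181] toolx [-0.8634  0.5045 -0.0028] tooly [0.5045 0.8634 0.001 ] z [ 0.0029 -0.0006 -1.    ]
move [ 0.0013 -0.0005  0.0021] F [-0.1002 -0.1086 -0.0078] gap 0.07056372090736145
seat side [0.5053 0.0823 0.075 ] shaker [ 0.4642 -0.1174  0.09  ]
```

>>> drive_effector(motion=[[[0,0,0,0,0,0,0.025],[0,0,0,0,0,0,0.02],[0,0,0,0,0,0,0.015],[0,0,0,0,0,0,0.015],[0,0,0,0,0,0,0.015],[0,0,0,0,0,0,0.015]]])

```text
clock: 3.6
position: [0.532, -0.2458, 0.0165]
eef_rot: [0.262, 0.965, 0.0, -0.0]
wrist_force: [-0.3, 0.8, -0.1]
finger_gap: 0.0269
finger_force: 29.9
```

>>> drive_effector(motion=[[[0,0,-0.02,0,0,0,0.015],[0,0,-0.04,0,0,0,0.015],[0,0,-0.04,0,0,0,0.015],[0,0,-0.04,0,0,0,0.015],[0,0,-0.033,0,0,0,0.015],[0,0,0,0,0,0,0.015]]])

```text
clock: 4.2
position: [0.5349, -0.2469, 0.1955]
eef_rot: [0.261, 0.965, -0.0, 0.006]
wrist_force: [0.1, -0.9, 0.4]
finger_gap: 0.0265
finger_force: 29.9
```

>>> drive_effector(motion=[[[0.012,0.0176,0,0,0,0,0.015],[0.0238,0.0352,0,0,0,0,0.015],[0.0238,0.0352,0,0,0,0,0.015],[0.0238,0.0352,0,0,0,0,0.015],[0.0238,0.0352,0,0,0,0,0.015],[0.0238,0.0352,0,0,0,0,0.015],[0.0238,0.0352,0,0,0,0,0.015],[0.0238,0.0352,0,0,0,0,0.015],[0.0119,0.0176,0,0,0,0,0.015],[0,0,0,0,0,0,0.015]]])

```text
clock: 5.2
position: [0.5092, 0.0957, 0.1887]
eef_rot: [0.26, 0.966, -0.0, -0.001]
wrist_force: [0.0, 0.8, -0.6]
finger_gap: 0.0272
finger_force: 29.9
```

>>> drive_effector(motion=[[[0,0,0,0,0,0,0.015],[0,0,0,0,0,0,0.015]]])

```text
clock: 5.4
position: [0.5094, 0.0925, 0.1891]
eef_rot: [0.262, 0.965, -0.0, -0.0]
wrist_force: [-0.7, -0.5, -0.0]
finger_gap: 0.0267
finger_force: 29.9
```

```bash
python3 - <<'E'
from h import *
delta(.5095,.0934,.0915)
a=manip.camera("top")[190:310,190:330];b=manip.camera("side")[160:280,260:400]
s=cv2.imread("pics/side0.png")
z=lambda i:cv2.resize(i,(560,480),interpolation=cv2.INTER_CUBIC)
cv2.imwrite("pics/s2.png",z(b));cv2.imwrite("pics/t2.png",z(a))
E
```

```text
at [0.5094 0.0925 0.1891] toolx [-0.8627  0.5057  0.0007] tooly [ 0.5057  0.8627 -0.001 ] z [-0.0011 -0.0005 -1.    ]
move [0.0003 0.0009 0.0976] F [-0.7106 -0.5441 -0.0346] gap 0.026732086151133115
```

View pics/s2.png

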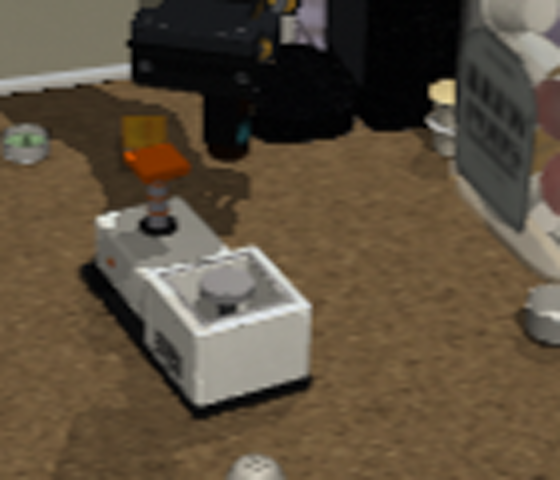

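The side view shows the bottle held upright: underside near crop (227,151), seat top near (228,284). I'll cross-check both against the calibration.

```bash
python3 - <<'E'
from h import *
S=lambda u,v:((u+.5)/4-.5+260,(v+.5)/4-.5+160)
print("seat side",pt("side",*S(228,284),.075))
print("rim side",np.mean([pt("side",*S(*q),.07) for q in [(140,270),(255,247),(310,308),(195,333)]],0))
print("pad side",np.mean([pt("side",*S(*q),.112) for q in [(124,154),(170,143),(190,163),(142,178)]],0))
print("bottle bottom",pt("side",*S(227,151),.1725))
print([ (px("side",np.array(p))-[260,160])*4 for p in ([.5095,.0934,.075],[.5094,.0925,.1725],[.4917,.202,.112])])
E
```

```text
seat side [0.5087 0.0882 0.075 ]
rim side [0.5074 0.0906 0.07  ]
pad side [0.4895 0.1971 0.112 ]
bottle bottom [0.5086 0.0933 0.1725]
[array([225.3535, 278.1544]), array([227.1194, 149.9178]), array([156.3087, 154.0297])]
```

View pics/t2.png

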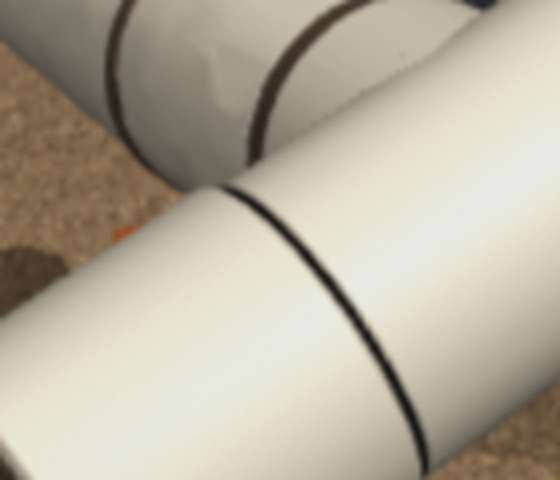

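The side camera puts seat and pad about 4 mm nearer in y than the top camera does. I'll refine with segmentation centroids in both views.

```bash
python3 - <<'E'
from h import *
from scipy.optimize import least_squares
yaw=np.radians(9.2);c,s=np.cos(yaw),np.sin(yaw)
box=np.array([[x,y,z] for x in(-.018,.018) for y in(-.018,.018) for z in(.102,.112)])
def sil(n,x,y):
    P=np.array([px(n,np.array([x+c*b[0]-s*b[1],y+s*b[0]+c*b[1],b[2]])) for b in box])
    h=cv2.convexHull(P.astype(np.float32));m=cv2.moments(h);return np.array([m['m10'],m['m01']])/m['m00'],m['m00']
for n,im,roi in(("top",cv2.imread("pics/top0.png"),(210,235,240,265)),("side",manip.camera("side"),(285,185,312,210))):
    x0,y0,x1,y1=roi;r=im[y0:y1,x0:x1];h=cv2.cvtColor(r,cv2.COLOR_BGR2HSV)
    m=((h[...,0]<(13 if n=="top" else 11))&(h[...,1]>190)&(h[...,2]>90)).astype(np.uint8)
    k,l,st,ce=cv2.connectedComponentsWithStats(m);j=1+np.argmax(st[1:,4]);ct=ce[j]+[x0,y0]
    f=least_squares(lambda q:sil(n,*q)[0]-ct,[.491,.2])
    print(n,"pad",f.x,"area",st[j,4],sil(n,*f.x)[1],"-> seat",f.x-.11*np.array([-s,c]))
    if n=="side":
        for row in l: print("".join(".#o"[min(v,2)] for v in row))
# seat disc
for n,im,u,v in(("top",cv2.imread("pics/top0.png"),273,245),("side",manip.camera("side"),317,231)):
    print(n);print(cv2.cvtColor(im,cv2.COLOR_BGR2GRAY)[v-9:v+10,u-13:u+14])
E
```

```text
top pad [0.4938 0.2019] area 177 244.66449436172843 -> seat [0.5113 0.0933]Traceback (most recent call last):
  File "<stdin>", line 11, in <module>
    return _wrapfunc(a, 'argmax', axis=axis, out=out, **kwds)
    return bound(*args, **kwds)
ValueError: attempt to get argmax of an empty sequence
```

```bash
python3 - <<'E'
from h import *
from scipy.optimize import least_squares
yaw=np.radians(9.2);c,s=np.cos(yaw),np.sin(yaw)
box=np.array([[x,y,z] for x in(-.018,.018) for y in(-.018,.018) for z in(.102,.112)])
def sil(n,x,y):
    P=np.array([px(n,np.array([x+c*b[0]-s*b[1],y+s*b[0]+c*b[1],b[2]])) for b in box])
    h=cv2.convexHull(P.astype(np.float32));m=cv2.moments(h);return np.array([m['m10'],m['m01']])/m['m00'],m['m00']
side=manip.camera("side")
for n,im,roi,hm in(("top",cv2.imread("pics/top0.png"),(210,235,240,263),14),("side",side,(285,185,312,206),11)):
    x0,y0,x1,y1=roi;r=im[y0:y1,x0:x1];h=cv2.cvtColor(r,cv2.COLOR_BGR2HSV)
    m=((h[...,0]<hm)&(h[...,1]>170)&(h[...,2]>60)).astype(np.uint8)
    k,l,st,ce=cv2.connectedComponentsWithStats(m)
    for row in l: print("".join(".#ox"[min(v,3)] for v in row))
    j=1+np.argmax(st[1:,4]);ct=ce[j]+[x0,y0]
    f=least_squares(lambda q:sil(n,*q)[0]-ct,[.491,.2])
    print(n,"pad",f.x,"area",st[j,4],sil(n,*f.x)[1],"-> seat",f.x-.11*np.array([-s,c]))
for n,im,u,v in(("top",cv2.imread("pics/top0.png"),273,245),("side",side,317,231)):
    print(n,u-12,v-8)
    for r in cv2.cvtColor(im,cv2.COLOR_BGR2GRAY)[v-8:v+10,u-12:u+13]: print(*["%3d"%q for q in r])
E
```

```text
..............................
..............................
..............................
..............................
..............................
..............................
..............................
..............................
..............................
...................####.......
................#######.......
.............###########......
..........##############......
.........################.....
.........################.....
.........################.....
.........################.....
.........################.....
..........################....
..........################....
...........###############....
............#############.....
............############......
............###########.......
............#######...........
.............#................
..............................
..............................
top pad [0.4952 0.2026] area 207 244.34068706748076 -> seat [0.5128 0.094 ]
...........................
...........................
...........................
...........................
...........................
...........................
...........................
...........................
...........................
...........................
...........................
...........................
...........................
...........................
...........................
...........................
...........................
...........................
...........................
...........................
...........................Traceback (most recent call last):
  File "<stdin>", line 14, in <module>
    return _wrapfunc(a, 'argmax', axis=axis, out=out, **kwds)
    return bound(*args, **kwds)
ValueError: attempt to get argmax of an empty sequence
```

```bash
python3 - <<'E'
from h import *
t=cv2.imread("pics/top0.png");side=manip.camera("side");cv2.imwrite("pics/side3.png",side)
print(cv2.cvtColor(side,cv2.COLOR_BGR2HSV)[196:205:3,292:308:4].tolist())
for n,im,u,v in(("top",t,273,245),("side",side,317,231)):
    print(n,u-12,v-8)
    for r in cv2.cvtColor(im,cv2.COLOR_BGR2GRAY)[v-8:v+10,u-12:u+13]: print(*["%3d"%q for q in r])
E
```

```text
[[[19, 215, 103], [18, 227, 101], [12, 255, 136], [16, 123, 62]], [[12, 255, 185], [12, 255, 128], [12, 255, 129], [12, 255, 128]], [[14, 168, 50], [12, 255, 129], [11, 255, 123], [12, 255, 98]]]
top 261 237
203 188 179 180 161 150 143 135 141 132 124 125 126 125 124 124 123 117 110 107 104 102 142 166 206
175 151 140 153 140 136 127 124 127 127 128 127 128 129 128 126 119 111 108 107 105  94 111 146 182
150 130 123 121 124 125 124 126 130 137 149 151 151 151 149 143 129 115 108 106 104  93  99 136 167
125 123 123 119 122 123 125 135 151 159 166 167 166 166 166 160 153 138 116 107 105  94  97 121 160
123 123 124 123 124 124 133 153 167 168 168 167 166 167 168 167 166 159 134 113 104  94  91 105 150
123 123 124 125 124 129 150 164 167 167 166 167 167 167 167 168 168 166 153 130 109  96  88  97 122
124 123 124 124 125 137 161 166 168 168 167 167 167 167 168 166 166 166 163 147 114  95  87  92  94
123 124 124 123 125 144 163 168 167 168 167 167 166 167 166 166 166 167 165 152 107  81  82  91  95
124 122 122 123 125 150 164 168 167 167 166 166 166 166 166 167 166 166 165 154  93  58  71 
[... 2020 characters left out ...]

122 147 160 159 134  91  83  86  91  91  92  96  96  97  95  92  91  91  99 109 110 110 110 110 112
149 133 151 135  98  97  94  91  92  90  90  93  94  94  98 113 122 115 107 109 110 111 113 120 130
179 138 133 123  97  96  96  95  90  64  41  50  50  48 113 158 138 109 110 117 128 135 145 156 173
202 185 148 120 104  95  95  96  97  71  28  29  31  45 115 156 143 135 146 143 161 179 197 222 222
205 206 188 149 116 101  97  97  97  73  37  53  78  98 127 142 161 184 201 222 223 222 221 220 219
172 206 205 175 129 116 101  97 105 104 123 146 167 184 187 209 222 222 221 220 219 216 201 177 163
134 179 204 204 169 126 132 127 144 175 192 209 222 222 220 219 220 219 208 185 164 162 164 165 163
```

Sub-pixel seat edges now agree: top gives (0.5097, 0.094) and side about (0.509, 0.093). The target stays (0.5095, 0.0934). I'll descend to just above the seat and check.

>>> drive_effector(motion=[[[0.0003,0.0009,0.02,0,0,0,0.015],[0,0,0.03,0,0,0,0.015],[0,0,0.025,0,0,0,0.015],[0,0,0.01,0,0,0,0.015],[0,0,0.005,0,0,0,0.015],[0,0,0,0,0,0,0.015],[0,0,0,0,0,0,0.015]]])

```text
clock: 6.35
position: [0.5108, 0.0946, 0.1007]
eef_rot: [0.261, 0.965, 0.001, 0.001]
wrist_force: [0.3, -0.3, -0.0]
finger_gap: 0.0265
finger_force: 29.9
```

```bash
python3 - <<'E'
from h import *
delta(.5095,.0934,.0915)
b=manip.camera("side")[200:260,275:345]
cv2.imwrite("pics/s4.png",cv2.resize(b,None,fx=8,fy=8,interpolation=cv2.INTER_CUBIC))
print((px("side",np.array([.5095,.0934,.075]))-[275,200])*8)
E
```

```text
at [0.5108 0.0946 0.1007] toolx [-0.8633  0.5047 -0.0014] tooly [0.5047 0.8633 0.0017] z [ 0.0021  0.0008 -1.    ]
move [ 0.0005 -0.0017  0.0092] F [ 0.3312 -0.3004 -0.0401] gap 0.02646940505892772
[330.707  236.3087]
```

View pics/s4.png

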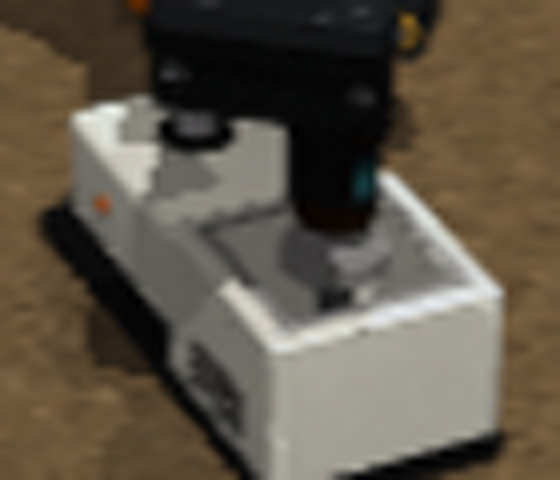

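```bash
python3 - <<'E'
from h import *
delta(.5095,.0934,.0915)
g=manip.camera("side");r=g[...,2].astype(int);G=cv2.cvtColor(g,cv2.COLOR_BGR2GRAY)
print("gray u=308.. ");
for v in range(220,240): print(v,*["%3d"%q for q in G[v,306:328]],"|",*["%3d"%q for q in r[v,310:324]])
# predicted outlines at u~317: front (nearest camera) edges
d=np.array([.2508,.7928]);d/=np.linalg.norm(d)
for nm,c,rad,z in(("seat front",[.5095,.0934],.018,.075),("seat back",[.5095,.0934],-.018,.075),("bottle front",manip.read_state()["position"][:2],.014,manip.read_state()["position"][2]-.0165)):
    c=np.array(c)-rad*d;print(nm,px("side",np.array([*c,z])))
E
```

```text
at [0.5108 0.0946 0.1008] toolx [-0.8633  0.5047 -0.0015] tooly [0.5047 0.8633 0.002 ] z [ 0.0023  0.001  -1.    ]
move [ 0.0005 -0.0017  0.0093] F [-0.1078  0.4424 -0.1647] gap 0.02696218441407385
gray u=308.. 
220 137 136 136 135 100  22   5   4   5   6   4   4   4  11  18  25  48  78  91  88  85  87 | 101  22   5   5   5   6   4   4   4   7  10  17  52  93
221 136 136 136 136 100  22   5   5   4   5   5   6   4  18  28  33 113 143 105  87  84  85 | 103  22   5   5   4   5   4   6   4   9  13  22 119 154
222 137 137 137 136  99  21   4   5   5   5   4   5   4  22  41  42 142 210 186 109  91  90 | 102  21   4   5   4   5   5   4   4  11  19  24 139 208
223 138 138 138 136  99  21   6   6   4   5   5   5   6  34  48  37  97 184 219 183 104  86 | 102  22   5   5   4   5   5   5   5  16  23  22  97 183
224 137 137 137 125  81  23   4   6   6   5   5   5  11  28  32  27  73 134 191 219 182  99 |  82  23   4   5   7   5   5   4   9  15  17  21  73 135
225 106 115 106  89  68  38   6   6   5   6   6   5   6  10  12  18  89 119 134 191 219 181 |  69  40  10   9   7   7   5   6   6   8  10 
[... 1505 characters left out ...]
16 110
236 138 119 105  96  96  95  95  90  63  35  39  44  47 113 158 137 108 110 118 127 134 144 |  98  97  97  92  64  34  39  44  48 115 161 139 110 112
237 184 147 119 104  96  95  96  96  71  27  29  30  43 113 151 135 129 145 143 161 177 196 |  98  98  98  98  72  27  28  29  43 115 154 137 131 148
238 206 188 147 116 100  96  96  96  72  35  47  66  85 110 123 156 183 200 221 222 221 220 | 103  98  98  98  73  35  47  67  87 112 126 156 182 198
239 205 205 174 129 116 102  97 104  97 105 126 144 161 168 192 213 222 221 220 218 215 200 | 118 104  99 106  99 106 128 147 164 172 195 213 218 217
seat front [316.2061 233.2846]
seat back [316.4679 225.8696]
bottle front [316.5603 229.1781]
```

Seat edges are measured at v 225.8 and 233.2, against predictions of 225.87 and 233.28, so the seat position is confirmed. The bottle sits about 2 mm too far in tool y. I'll correct that and lower gently.

>>> drive_effector(motion=[[[0.0005,-0.002,0,0,0,0,0.015],[0,0,0.003,0,0,0,0.015],[0,0,0.003,0,0,0,0.015],[0,0,0,0,0,0,0.015]]])

```text
clock: 6.85
position: [0.5081, 0.0927, 0.093]
eef_rot: [0.262, 0.965, -0.0, -0.0]
wrist_force: [0.0, -0.2, 0.3]
finger_gap: 0.0271
finger_force: 29.9
```

>>> drive_effector(motion=[[[0,0,0.002,0,0,0,0.015],[0,0,0,0,0,0,0.015],[0,0,0,0,0,0,0.015]]])

```text
clock: 7.15
position: [0.5085, 0.0929, 0.0915]
eef_rot: [0.262, 0.965, 0.0, 0.0]
wrist_force: [1.3, 0.7, -0.3]
finger_gap: 0.0269
finger_force: 29.9
```

```bash
python3 - <<'E'
from h import *
delta(.5095,.0934,.0915)
E
```

```text
at [0.5085 0.0929 0.0915] toolx [-0.8632  0.5048 -0.    ] tooly [0.5048 0.8632 0.    ] z [ 0.0001  0.     -1.    ]
move [-0.0006  0.0009  0.    ] F [ 1.3003  0.7363 -0.301 ] gap 0.026923868872648662
```

>>> drive_effector(motion=[[[-0.0004,0.0006,0.001,0,0,0,0.015],[0,0,0,0,0,0,0.015],[0,0,0,0,0,0,0.015]]])

```text
clock: 7.45
position: [0.5087, 0.0929, 0.091]
eef_rot: [0.261, 0.965, -0.0, -0.0]
wrist_force: [-2.6, -1.1, 5.2]
finger_gap: 0.0268
finger_force: 29.9
```

>>> drive_effector(motion=[[[0,0,0.001,0,0,0,0.015],[0,0,0,0,0,0,0.015],[0,0,0,0,0,0,0.015]]])

```text
clock: 7.75
position: [0.5087, 0.0929, 0.0903]
eef_rot: [0.261, 0.965, -0.0, -0.0]
wrist_force: [-3.3, 0.1, 6.8]
finger_gap: 0.0268
finger_force: 30.0
```

>>> drive_effector(motion=[[[0,0,-0.0015,0,0,0,0.015],[0,0,0,0,0,0,0.015],[0,0,0,0,0,0,0.015]]])

```text
clock: 8.05
position: [0.5094, 0.0932, 0.0914]
eef_rot: [0.261, 0.965, 0.0, 0.0]
wrist_force: [-1.6, -0.2, 4.5]
finger_gap: 0.027
finger_force: 29.9
```

>>> drive_effector(motion=[[[0,0,0,0,0,0,0.03],[0,0,0,0,0,0,0.04],[0,0,0,0,0,0,0.055],[0,0,0,0,0,0,0.06],[0,0,0,0,0,0,0.06],[0,0,0,0,0,0,0.06]]])

```text
clock: 8.65
position: [0.5091, 0.0932, 0.0909]
eef_rot: [0.262, 0.965, -0.0, -0.0]
wrist_force: [-0.1, 0.8, 0.2]
finger_gap: 0.0581
finger_force: 0.0
```

```bash
python3 - <<'E'
from h import *
delta(.5095,.0934,.0915)
b=manip.camera("side")[185:260,260:345]
cv2.imwrite("pics/s5.png",cv2.resize(b,None,fx=7,fy=7,interpolation=cv2.INTER_CUBIC))
E
```

```text
at [0.5091 0.0932 0.0909] toolx [-0.8632  0.5049  0.0001] tooly [ 0.5049  0.8632 -0.0001] z [-0.0001 -0.     -1.    ]
move [-0.0002  0.0004 -0.0006] F [-0.1048  0.8248  0.1662] gap 0.05808351780477094
```

View pics/s5.png

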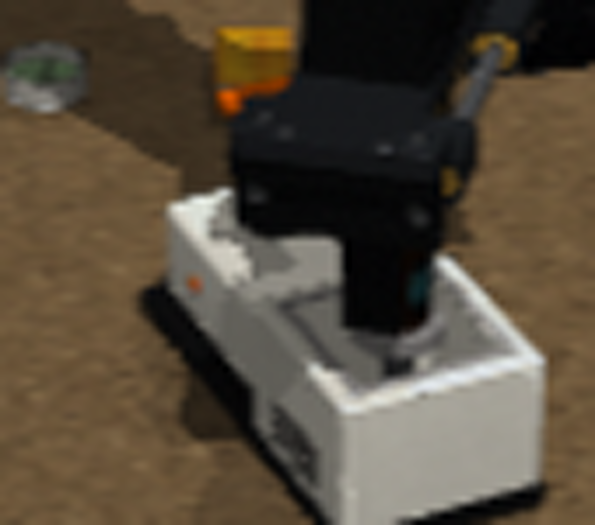

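The bottle stands on the seat with the fingers open around it. Next I'll retract straight up, close the fingers and move over the lever pad at (0.4918, 0.202).

>>> drive_effector(motion=[[[0,0,-0.01,0,0,0,0.06],[0,0,-0.02,0,0,0,0.06],[0,0,-0.03,0,0,0,0.06],[0,0,-0.03,0,0,0,0.06],[0,0,-0.02,0,0,0,0.06],[0,0,0,0,0,0,0.06],[0,0,0,0,0,0,0]]])

```text
clock: 9.4
position: [0.5089, 0.0932, 0.2015]
eef_rot: [0.262, 0.965, 0.001, 0.0]
wrist_force: [-0.5, 0.3, -0.7]
finger_gap: 0.0572
finger_force: 0.0
```

```bash
python3 - <<'E'
from h import *
delta(.4918,.202,.125)
g=manip.camera("side");G=cv2.cvtColor(g,cv2.COLOR_BGR2GRAY)
for v in range(204,236): print(v,*["%3d"%q for q in G[v,306:328]])
E
```

```text
at [0.5089 0.0932 0.2015] toolx [-0.8631  0.5051 -0.0002] tooly [0.5051 0.8631 0.0012] z [ 0.0008  0.0009 -1.    ]
move [0.0698 0.0852 0.0766] F [-0.4689  0.3474 -0.7363] gap 0.05719417269904191
204  49  50  49  49  46  46  49  52  51  49  49  49  50  50  50  69  87  87  89  92  92  90
205  50  50  50  50  49  48  48  48  51  52  53  56  56  52  69  86  86  90  96  96  91  86
206  46  47  50  50  51  51  47  46  46  45  42  43  46  48  48  70  91  94  99  98  94  91
207  51  52  52  52  70  71  49  38  22  16   5   8  13  24  42  71  89  89  92  93  94  94
208  53  53  52  48  46  45  40  22   3   7   8   8   7   6  57  88  87  84  84  87  89  85
209  53  49  49  49  50  49  42  23   3   5   7   6   6   5  42  75  86  86  88  88  86  84
210  78  52  50  51  55  55  43  23   5   7   9   8   6   4  44  78  88  87  91  96  95  92
211 117  76  50  49  49  48  38  17   5   7   6   6   5   5  42  78  90  91  94  93  91  96
212 134 113  69  52
[... 1488 characters left out ...]
  11  11  12  10  20  23  14  65 105 111 107  96 119 165
229 164 163 164 141  84  35   8  10  11  12  10  11   9   8   7  73 120 121 110 108 125 143
230 165 165 164 136 108  87  14   9  11  10  11  10  10   9  19 101 150 134 110 111 110 109
231 165 164 138  87  96 106  68  24  17  11  12  15  16  22  76 129 139 121 110 111 111 104
232 165 164 138  88  79 103 120 107  71  37  37  54  64  97 135 139 105  91 111 111 111 111
233 164 163 139  90  73  75  90 111 123 122 119 120 128 135 125 102  80  94 110 110 111 104
234 155 161 160 134  92  83  85  90  91  93  97  97  97  96  93  92  91  99 109 110 110 110
235 133 152 136  98  97  95  91  92  91  91  93  95  94  98 113 122 114 109 109 111 112 113
```

The bottle is upright and centred: columns 311.3–321 and its front edge about 1 px inside the seat's front edge, as predicted. Now the lever.

>>> drive_effector(motion=[[[0.0233,0.0284,0,0,0,0,0],[0.0233,0.0284,0,0,0,0,0],[0.0232,0.0284,0,0,0,0,0],[0,0,0,0,0,0,0],[0,0,0.03,0,0,0,0],[0,0,0.03,0,0,0,0],[0,0,0.01,0,0,0,0],[0,0,0,0,0,0,0],[0,0,0,0,0,0,0]]])

```text
clock: 10.35
position: [0.4925, 0.2019, 0.1317]
eef_rot: [0.261, 0.965, 0.0, 0.0]
wrist_force: [0.6, -0.0, 0.6]
finger_gap: 0.0005
finger_force: 0.0
```

```bash
python3 - <<'E'
from h import *
delta(.4918,.202,.112)
E
```

```text
at [0.4925 0.2019 0.1317] toolx [-0.8633  0.5047 -0.0008] tooly [0.5047 0.8633 0.0004] z [ 0.0009 -0.0001 -1.    ]
move [ 0.0007 -0.0003  0.0197] F [ 0.5891 -0.0117  0.5534] gap 0.00047330763886812655
```

>>> drive_effector(motion=[[[0,0,0.014,0,0,0,0],[0,0,0.004,0,0,0,0],[0,0,0.003,0,0,0,0],[0,0,0.003,0,0,0,0],[0,0,0.003,0,0,0,0],[0,0,0.003,0,0,0,0],[0,0,0.003,0,0,0,0],[0,0,0,0,0,0,0]]])

```text
clock: 11.15
position: [0.4922, 0.202, 0.0994]
eef_rot: [0.261, 0.965, 0.0, 0.0]
wrist_force: [-2.9, -1.0, 8.6]
finger_gap: 0.0006
finger_force: 4.1
```

>>> drive_effector(motion=[[[0,0,0.003,0,0,0,0],[0,0,0.003,0,0,0,0],[0,0,0.003,0,0,0,0],[0,0,0.003,0,0,0,0],[0,0,0.003,0,0,0,0],[0,0,0,0,0,0,0]]])

```text
clock: 11.75
position: [0.4923, 0.202, 0.0849]
eef_rot: [0.261, 0.965, 0.0, 0.001]
wrist_force: [-5.0, -2.2, 12.2]
finger_gap: 0.0003
finger_force: 6.1
```

>>> drive_effector(motion=[[[0,0,0.003,0,0,0,0],[0,0,0.002,0,0,0,0],[0,0,0.002,0,0,0,0],[0,0,0,0,0,0,0],[0,0,0,0,0,0,0]]])

```text
clock: 12.25
position: [0.4922, 0.202, 0.0774]
eef_rot: [0.261, 0.965, 0.0, 0.0]
wrist_force: [-2.5, -1.7, 8.3]
finger_gap: 0.0006
finger_force: 3.7
```

>>> drive_effector(motion=[[[0,0,0.0015,0,0,0,0],[0,0,0,0,0,0,0],[0,0,0,0,0,0,0]]])

```text
clock: 12.55
position: [0.4922, 0.202, 0.0763]
eef_rot: [0.261, 0.965, 0.0, 0.001]
wrist_force: [-4.0, -1.0, 10.1]
finger_gap: 0.0006
finger_force: 4.9
```

>>> drive_effector(motion=[[[0,0,0.001,0,0,0,0],[0,0,0,0,0,0,0],[0,0,0,0,0,0,0]]])

```text
clock: 12.85
position: [0.4922, 0.202, 0.0756]
eef_rot: [0.261, 0.965, 0.0, 0.001]
wrist_force: [-4.7, -1.3, 11.9]
finger_gap: -0.0001
finger_force: 5.7
```

>>> drive_effector(motion=[[[0,0,0.001,0,0,0,0],[0,0,0,0,0,0,0],[0,0,0,0,0,0,0]]])

```text
clock: 13.15
position: [0.4923, 0.202, 0.0748]
eef_rot: [0.261, 0.965, 0.0, 0.001]
wrist_force: [-4.6, -1.6, 12.1]
finger_gap: 0.0006
finger_force: 6.4
```

>>> drive_effector(motion=[[[0,0,0.001,0,0,0,0],[0,0,0,0,0,0,0],[0,0,0,0,0,0,0]]])

```text
clock: 13.45
position: [0.4923, 0.202, 0.0744]
eef_rot: [0.261, 0.965, 0.0, 0.001]
wrist_force: [-5.4, -3.1, 16.9]
finger_gap: 0.0005
finger_force: 7.9
```

>>> drive_effector(motion=[[[0,0,0.001,0,0,0,0],[0,0,0,0,0,0,0],[0,0,0,0,0,0,0]]])

```text
clock: 13.75
position: [0.4923, 0.202, 0.0743]
eef_rot: [0.261, 0.965, 0.0, 0.001]
wrist_force: [-8.4, -1.7, 21.1]
finger_gap: 0.0009
finger_force: 10.7
```

```bash
python3 - <<'E'
from h import *
delta(.4918,.202,.075)
g=manip.camera("side");cv2.imwrite("pics/s6.png",cv2.resize(g[185:260,260:345],None,fx=7,fy=7,interpolation=cv2.INTER_CUBIC))
for r in(.066,.045): print(px("side",np.array([.5095,.0934,.039+r]))-[260,185], "x7")
E
```

```text
at [0.4923 0.202  0.0743] toolx [-0.8639  0.5036 -0.0015] tooly [0.5036 0.8639 0.0008] z [ 0.0017 -0.0001 -1.    ]
move [ 0.0004 -0.0002 -0.0007] F [-8.4018 -1.7237 21.0617] gap 0.0008828387708484842
[56.4518 34.8817] x7
[56.3721 41.665 ] x7
```

View pics/s6.png

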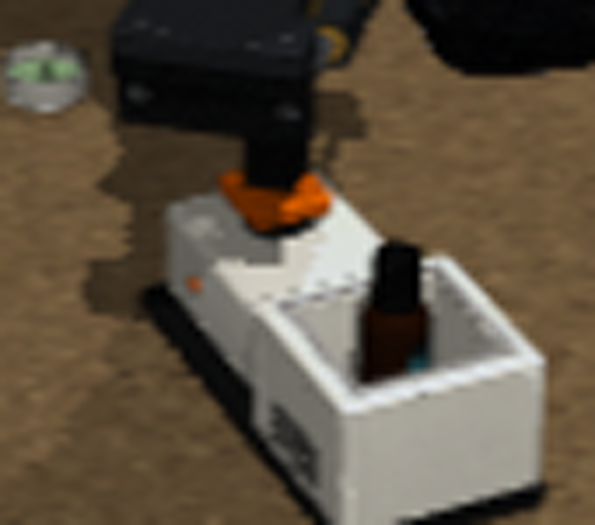

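The lever is against its stop: force rises steeply at z 0.074. The bottle stands upright, lowered into the well, with its cap at (399,245) against a prediction of (395,244). I'm handing in while still pressing.

```bash
python3 -c "
from station import manip
print(manip.finish_job())"
```

```text
the job is handed in; nothing more can be done
None
```

The bottle stands upright on the seat, lowered into the well, and the fingers are still holding the lever at its bottom stop, past the third click; the job was handed in at about 14 s with no bystander touched.

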